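Hang the boxed pen cups on the desk rail

TASK

Hang all the white pen cups that are packed in the wooden box on the desk rail by their hooks, in the free gaps between the holders that already hang there, without knocking off or shifting those holders. To get at the cups, first lift the lantern off the box and stand it upright on the desk, then slide the lid out along its grooves and lay it flat on the desk, pull bar up. When the box is empty, slide the lid fully home again, stand the lantern back upright on it, and leave the other things on the desk where they are.

Things in the scene. Friction and masses are not known exactly. Their poses are not given: they have to be found in the camera images.
- rail: Desk rail, fixed: pine panel 356 mm wide (front face x = -7, back x = +5, top z = 120 mm) between end posts (y = +-185, 180 mm high); above it a round steel bar. Origin on the desk under the bar's middle, y along the bar; things hang on its -x side, against the panel.
- rail_bar (a point): Middle of the rail's steel bar, on its axis: 10 mm in diameter, 165 mm above the desk, along y. Four holders hang on it at about y = -141, -47, +47, +141 mm (each +-3 mm), in any order, leaving three free gaps about 54 mm wide between them. Axes as rail.
- box: Wooden box, fixed, 142 (x) by 166 (y) by 126 mm high, origin at the centre of its underside. Walls across x 12 mm thick (118 mm inside), floor 6 mm. Two dividers (4 mm thick, tops z = 62 mm) make three cells 46 mm wide at y = -50, 0, +50 mm.
- box_mouth (a point): Middle of the top edge of the box's low end wall (box x = 0, y = +83, z = 110 mm), over which the lid slides out towards the box's +y and in no other way: grooves 6 mm deep, 9 mm high (z = 110 to 119 mm) in the walls along y hold it; their last 14 mm at this end widen by 2 mm. The end wall at -y is the stop (top z = 126 mm). Axes as box.
- lid: Plywood lid of the box, loose, 126 (x) by 154 (y) by 6 mm, origin at the centre of its underside. Pull bar on top 70 (x) by 14 (y) by 26 mm high (z = 6 to 32 mm) at x = 0, y = +55 mm. Closed: its axes are the box's, origin at box y = +4 to +6, z = 110 mm; fully home at y = +4 mm. Clear of the grooves when moved 160 mm along the box's +y. 0.08 to 0.17 kg.
- lantern: Candle lantern of dark steel, loose, 68 x 68 mm, 0.27 to 0.53 kg, origin at the centre of its underside. Stiff carrying bail with a straight top bar 56 mm long and 10 mm thick along the lantern's x, centred over the origin at z = 135 mm; the roof below ends at z = 104 mm. Stands on the box's lid at the start, between the 10 mm high rims of the box.
- cup1: Hang-on pen cup of white steel, empty, 0.08 to 0.17 kg; may be absent. Open cup x = -49 to -9, y = -20 to +20, z = 0 to 65 mm (origin level with its underside); a strap hook, 20 mm wide along y, rises from its back wall: see holder_pencils. Stands upright in a cell of the box, axes like the box's. Hung: axes like the rail's, origin about rail x = -4, z = 78 mm, leaning about 4 degrees.
- cup2: Another pen cup exactly like cup1, with the same frame; may be absent. Stands in another cell of the box.
- cup3: Another pen cup exactly like cup1, with the same frame; may be absent. Stands in another cell of the box.
- holder_pencils: White hanging cup, size, frame and hook as cup1, pencils up to z = 117 mm. Hangs on the rail from the start, any place in the row. Hook: inverted U about x = 0, 18 mm clear inside, 24 mm outside (x = -12 to +12); crown top z = 95, underside z = 92 mm; front leg runs down to the cup's back wall, rear leg to z = 68 mm, then flares outward to z = 60, x = +15 mm.
- holder_dish: White hanging dish, 40 mm wide (y), 26 mm deep, with an eraser in it; back plate, hook and frame as cup1. Hangs on the rail from the start, any place in the row. 
- holder_ruler: White hanging cup, 40 mm wide (y), with a metal ruler (top at z = 105 mm) and a pen; hook and frame as cup1. Hangs on the rail from the start, any place in the row. 
- holder_cards: White hanging pocket, 40 mm wide (y), with a stack of cards (top at z = 63 mm); hook and frame as cup1. Hangs on the rail from the start, any place in the row. 
- candle_jar: Green glass candle jar with a wooden cap, 66 mm in diameter, 85 mm high; bystander. Origin at the centre of its underside.
- mug: Blue ceramic mug, 80 mm in diameter, 90 mm high, handle at its +y; bystander. Origin at the centre of its underside.
- stapler: Black stapler, 130 x 34 x 50 mm, long along its x; bystander. Origin at the centre of its underside.
- tape: Grey tape dispenser, 120 x 50 x 68 mm, long along its x; bystander. Origin at the centre of its underside.
- notebook: Blue notebook lying flat, 150 x 210 x 16 mm; bystander. Origin at the centre of its underside.
- ink_bottle: Small glass ink bottle with a black cap, 52 mm in diameter, 60 mm high; bystander. Origin at the centre of its underside.
Not all that is in view belongs to the job. Leave any blue or purple look-alike of the lid alone. What is shaped like the holder_dish but purple is not meant.

How it is judged:
By the outcome, as a careful person would: the job done as asked, in the order asked, and still so for the second after the job is handed in, with the robot touching nothing.
Of cup1, cup2, cup3 only 2 to 3 are there at a start; the rules pass over those that are not, and their reading is None.
At some moment in a run one of lantern, lid may be knocked a few centimetres aside while the robot is not near it.
It also fails if it takes over 210 s, if anything falls off the work surface, if the arm or the gripper's body presses on something with over 40 N, if the wrist force passes 120 N, or if a joint passes its speed limit or range.

ROBOT

A 6-joint arm with a two-finger parallel gripper is mounted at the origin on the work surface. World frame = base frame: x ahead of the robot, y to its left, z up, the work surface at z = 0. Lengths are in mm, angles in rad, forces in N, time in s.
With the tool pointing down it reaches from about 350 to 925 mm from the base axis. Payload 6.4 kg.
Tool frame: the origin (TCP) lies at the very end of the fingers, on their centre line; the grasp point (between the pads) lies 19 mm behind it; z points along the fingers, y is the line along which they close (so a half turn about z gives the same grasp; the last joint's range is limited). The gripper opens to 94 mm and grips with 3 to 60 N. Pads are 16 mm wide; open, the fingers measure 119 mm over their backs; the gripper's body (75 mm by 177 mm) begins 78 mm behind the grasp point.
Start: joints at [1.157, 0.245, 1.558, -0, 1.339, -0.174], TCP at [154.377, 631.412, 205.455] pointing down, gripper open.
Joint ranges: [-3.13, 3.13], [-1.02, 2.26], [0.13, 2.54], [-0.95, 4.09], [0.21, 2.88], [-2.74, 2.74]. Speed limits (rad/s): [2.57, 2.57, 3.14, 3.14, 3.14, 3.14].

INTERFACE

Orientations are given as a rotation vector (axis times angle).
In Python, from station import arm gives the robot as it stands. Calls block until the motion is done:
- arm.movep(position, orientation): joint-space move of the TCP to a pose.
- arm.line_to(position, rotation=None, vel=150, threshold=None): straight line of the TCP; rotation=None keeps the orientation; vel is the mean speed in mm/s. With threshold (N) it stops when the force on the tool has changed by that much, and returns True; else False.
- arm.goto_joints(angles): joint-space move.
- arm.gripper_to(opening): finger opening in mm; the grip force is fixed at half the most; returns when the fingers have stopped.
- arm.dwell(seconds).
- arm.inverse_kinematics(position, orientation): joint angles nearest the present ones, or None.
- arm.observe(): the state.
- arm.camera(name): name is "scene" or "top" or "wrist"; returns a dict with "img" (420x560x3 uint8, red, green, blue), "z_map" (420x560 float32, mm along the optical axis (not along the pixel's ray), 0 where there is no reading), "mtx" (3x3 intrinsics, pixels), "pose" (4x4, takes a point from camera to world coordinates). Camera axes: x right, y up, looking along -z (the intrinsics and any distortion apply to the point x, -y, -z); pixel columns grow to the right and rows downward; lengths in mm; the calibration is good to about 2 mm. A picture is of the moment at which its call begins.
A pose or a line that the arm cannot do raises arm.MotionError and nothing moves.
- arm.hand_in(): hands the job in; it is judged then, once.
The state is a dict: "time": time; "q": joint angles; "joint_velocities": joint speeds; "joint_torque": joint torques, N m; "eef_pos": TCP position; "eef_rot": TCP orientation; "wrist_force": force on the tool from outside, world axes, zero at the start; "torque": the same for the moment, N m; "width": finger opening in mm; "finger_force": force on a finger pad.
Only numpy, scipy, OpenCV 4.12 (cv2) and the standard library are available. Lean on these libraries where they do the work, as an engineer would, in place of code of your own. Each camera call takes 0.05 s, during which the arm holds its last target. There are 200 camera calls.

## Working session

There is one attempt and no reset: what is moved stays moved. The work goes in short steps, each a Python script; the robot and the scene stay as the last script left them, time stands still between calls to the robot, and variables do not carry over. Pictures are saved under pics/ and viewed, at most 14 in all, crops included, and the job is handed in when it is done.

```bash
ls; mkdir -p pics; cat > h.py <<'E'
import numpy as np, cv2
from station import arm
from scipy.spatial.transform import Rotation as R
def cam(n,save=None):
    c=arm.camera(n)
    if save: cv2.imwrite('pics/%s.png'%save,c['img'][:,:,::-1]); np.savez('pics/%s.npz'%save,**{k:c[k] for k in('img','z_map','mtx','pose')})
    return c
def pts(c):
    # world points of every pixel (H,W,3), nan w/o depth
    z=c['z_map'].astype(float); h,w=z.shape; u,v=np.meshgrid(np.arange(w),np.arange(h)); K=c['mtx']
    P=np.stack([(u-K[0,2])/K[0,0]*z,-(v-K[1,2])/K[1,1]*z,-z],-1); P[z<=0]=np.nan
    return P@c['pose'][:3,:3].T+c['pose'][:3,3]
def ray(c,u,v,zp):
    K=c['mtx'];d=c['pose'][:3,:3]@np.array([(u-K[0,2])/K[0,0],-(v-K[1,2])/K[1,1],-1]);o=c['pose'][:3,3]
    return o+d*(zp-o[2])/d[2]
E
python3 - <<'E'
from h import *
for n in('scene','top','wrist'):
    c=cam(n,n+'0'); print(n,c['mtx'].round(1).tolist(),c['pose'].round(3).tolist(),(c['z_map']>0).mean(),[k for k in c])
s=arm.observe(); print(s)
E
```

```text
pics
scene [[516.9, 0.0, 277.9], [0.0, 516.9, 211.8], [0.0, 0.0, 1.0]] [[0.317, -0.787, 0.529, 1287.203], [0.949, 0.266, -0.172, -271.899], [-0.006, 0.556, 0.831, 1372.649], [0.0, 0.0, 0.0, 1.0]] 0.9960756802721088 ['img', 'z_map', 'mtx', 'pose']
top [[380.4, 0.0, 280.3], [0.0, 380.4, 206.2], [0.0, 0.0, 1.0]] [[0.016, 0.985, -0.173, 344.655], [-0.999, 0.01, -0.035, -42.553], [-0.032, 0.174, 0.984, 1134.613], [0.0, 0.0, 0.0, 1.0]] 0.996156462585034 ['img', 'z_map', 'mtx', 'pose']
wrist [[346.7, 0.0, 281.7], [0.0, 346.7, 209.7], [0.0, 0.0, 1.0]] [[0.238, -0.937, -0.254, 80.465], [0.971, 0.229, 0.063, 648.87], [-0.001, -0.262, 0.965, 383.673], [0.0, 0.0, 0.0, 1.0]] 0.9959821428571428 ['img', 'z_map', 'mtx', 'pose']
{'time': 0.15, 'q': array([ 1.15691744e+00,  2.45652762e-01,  1.55868431e+00, -5.11645380e-07,
        1.33871743e+00, -1.74101565e-01]), 'joint_velocities': array([-0.00068037, -0.00028978, -0.00387244,  0.00090075, -0.0029471 ,
       -0.00044601]), 'joint_torque': array([-2.63881166e-04, -4.16263998e+01, -3.14981496e+01,  6.84892014e-02,
        3.17105278e-02, -7.23691664e-05]), 'eef_pos': array([154.1794522 , 630.99076546, 204.62577817]), 'eef_rot': array([-3.75688836e-01, -3.11862134e+00,  2.19768832e-03]), 'wrist_force': array([-0.07101269,  0.94147075, -0.96212566]), 'torque': array([-0.03540119, -0.00389859,  0.00799641]), 'finger_force': 0.0, 'width': 94.20491484219787}
```

View pics/top0.png

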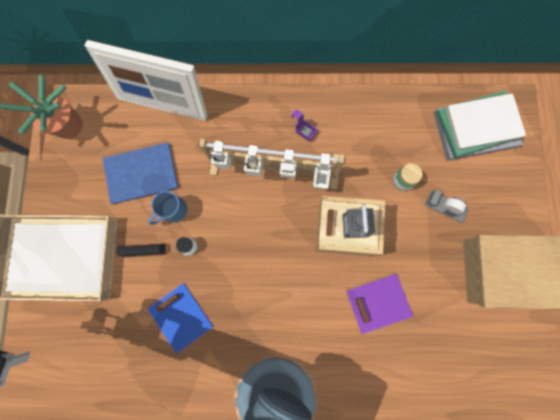

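View pics/scene0.png

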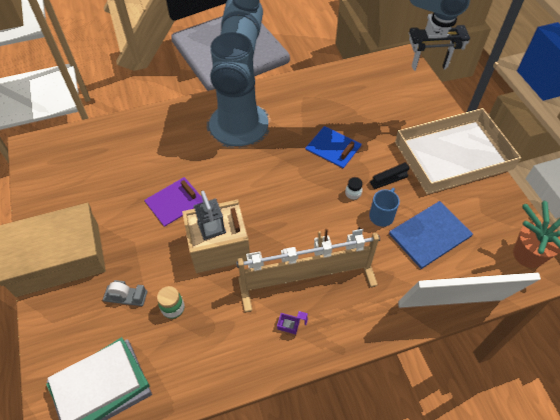

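Top view: the box is at about (352,225), with its pull bar on the left (330,222) and the lantern on it. The rail runs (205,145)–(340,158) with four holders hanging on its near side. The blue and purple lids and the purple dish are decoys.

```bash
cat >> h.py <<'E'
def load(n): return dict(np.load('pics/%s.npz'%n))
def rect(p):
    (c,s,a)=cv2.minAreaRect(p[:,:2].astype(np.float32)); return np.round(c,1),np.round(s,1),round(a,2)
E
python3 - <<'E'
from h import *
for n in('top0','scene0'):
    c=load(n);P=pts(c);I=c['img'].astype(int);z=P[...,2]
    def reg(x0,x1,y0,y1,z0,z1): return (P[...,0]>x0)&(P[...,0]<x1)&(P[...,1]>y0)&(P[...,1]<y1)&(z>z0)&(z<z1)
    m=(z<10)&(z>-10);print(n,'desk z',np.median(z[m]))
    u,v=(352,225) if n=='top0' else (215,235)
    print('box px',P[v,u])
    b=P[v,u,:2]
    m=reg(b[0]-130,b[0]+130,b[1]-130,b[1]+130,118,134); print('rim',rect(P[m]),np.median(z[m]))
    m=reg(b[0]-100,b[0]+100,b[1]-100,b[1]+100,105,120); print('lid',m.sum(),rect(P[m]),np.median(z[m]))
    m=reg(b[0]-100,b[0]+100,b[1]-100,b[1]+100,137,150)&(I[...,0]>I[...,2]+15); print('pull',m.sum(),rect(P[m]),np.median(z[m]))
    m=reg(b[0]-130,b[0]+130,b[1]-130,b[1]+130,190,300); print('lantern',m.sum(),rect(P[m]),z[m].max())
    m=reg(b[0]-130,b[0]+130,b[1]-130,b[1]+130,238,300); print('bail',m.sum(),P[m].mean(0), rect(P[m]),z[m].max())
    # rail
    m=reg(300,700,-200,350,155,182)
    k,l,st,ce=cv2.connectedComponentsWithStats(m.astype(np.uint8))
    for i in range(1,k):
        if st[i,4]>15: q=P[l==i];print('rail comp',st[i],rect(q),q.mean(0).round(1),q[:,2].max().round(1))
E
```

```text
top0 desk z -0.2533482446101516
box px [ 463.46167655 -186.14724448  203.45715372]
rim (array([ 474. , -198.5]), array([166.3, 143.8]), 85.59) 124.87689849672176
lid 1512 (array([ 473.3, -195.7]), array([161.5, 139.5]), 85.97) 115.51603989933335
pull 148 (array([ 474.7, -186.5]), array([111.7,  70. ]), 84.78) 141.244771264897
lantern 749 (array([ 472.3, -208.2]), array([66.9, 66.3]), 3.3) 260.2964084898258
bail 128 [ 471.62646812 -207.33873833  253.84868528] (array([ 472.2, -208. ]), array([64.1, 10.3]), 3.05) 260.2964084898258
rail comp [199 139 147  27 863] (array([651.8,  18.8]), array([390.6,  38.9]), 83.38) [658.   21.8 170.5] 182.0
scene0 desk z -1.3297821757125803
box px [ 504.47624028 -206.54466698  114.13765292]
rim (array([ 516.1, -204.3]), array([166.2, 225.1]), 85.44) 123.45160928933274
lid 1204 (array([ 477.6, -201.1]), array([165.1, 146.3]), 85.44) 114.40178373820822
pull 97 (array([ 479.7, -190.4]), array([112.1,  69. ]), 85.8) 141.22520320578633
lantern 552 (array([ 476.7, -211.2]), array([70.3, 65.9]), 2.23) 258.810126403607
bail 82 [ 479.20876429 -211.19725267  252.29022095] (array([ 478.1, -210.9]), array([63.7, 10.1]), 3.46) 258.810126403607
rail comp [215 219   9   7  43] (array([ 502.3, -189. ]), array([21.7,  7.9]), 74.44) [ 502.3 -188.6  168.6] 181.5
rail comp [236 227 144  42 925] (array([650.7,  16.4]), array([391.3,  52.8]), 83.41) [662.5  22.7 168.9] 181.8
rail comp [324 229   4   8  20] (array([626.8,  78. ]), array([ 6.9, 10. ]), 58.99) [627.1  78.  168.5] 180.9
rail comp [318 231   3   6  16] (array([624.3,  60. ]), array([6.8, 8.2]), 57.36) [623.6  60.5 167.3] 177.6
```

```bash
cat >> h.py <<'E'
def down(deg):
    a=np.radians(deg);c,s=np.cos(a),np.sin(a)
    return R.from_matrix(np.array([[-s,c,0],[c,s,0],[0,0,-1]]).T).as_rotvec()
def rotnear(deg,p):
    # half-turn alternative with last joint nearest to middle of range
    best=None
    for d in(deg,deg+180):
        q=arm.inverse_kinematics(list(p),list(down(d)))
        if q is not None and (best is None or abs(q[5])<abs(best[1][5])): best=(d,q)
    return best
E
python3 - <<'E'
from h import *
c=load('top0');P=pts(c)
# objects on desk: components of height>12
m=((P[...,2]>10)&(P[...,0]>150)&(P[...,0]<900)&(abs(P[...,1])<700)).astype(np.uint8)
k,l,st,ce=cv2.connectedComponentsWithStats(m)
for i in range(1,k):
    if st[i,4]>60: q=P[l==i];print(st[i,:4],q.min(0).round(),q.max(0).round())
# bar line fit: bright pixels not white holders, z 160-172 in a narrow strip
for n in('top0','scene0'):
    c=load(n);P=pts(c);z=P[...,2]
    m=(z>160)&(z<173)&(P[...,0]>590)&(P[...,0]<740)&(P[...,1]>-180)&(P[...,1]<220)
    q=P[m]; 
    for _ in range(6):
        f=np.polyfit(q[:,1],q[:,0],1); r=q[:,0]-np.polyval(f,q[:,1]); q=q[abs(r)<max(6,1.5*r.std())]
    print(n,len(q),'x at y=0',f,'yaw',np.degrees(np.arctan(-f[0])),'z90',np.percentile(q[:,2],90),q[:,1].min(),q[:,1].max())
    m=(z>174)&(z<190)&(P[...,0]>560)&(P[...,0]<740)&(P[...,1]>-220)&(P[...,1]<260)
    k,l,st,ce=cv2.connectedComponentsWithStats(m.astype(np.uint8))
    for i in range(1,k):
        if st[i,4]>4:print('  hi',st[i,4],P[l==i].mean(0).round(1))
arm.movep([440,-200,380],down(rotnear(85.6,[440,-200,380])[0]))
print(rotnear(85.6,[440,-200,380]),arm.observe()['eef_pos'])
cam('wrist','w1')
E
```

```text
[110  56  97  65] [815. 223.  10.] [900. 528. 235.]
[28 75 54 64] [716. 588.  10.] [890. 700. 199.]
[435  91  90  70] [ 688. -700.   10.] [ 894. -471.   80.]
[291 110  27  31] [ 748. -113.   10.] [812. -32.  99.]
[199 139 147  51] [ 581. -177.   10.] [747. 215. 194.]
[103 143  84  83] [478. 280.  10.] [739. 552.  95.]
[393 164  29  27] [ 594. -401.   11.] [ 657. -340.   90.]
[426 190  43  32] [ 503. -557.   10.] [ 591. -434.   71.]
[317 196  68  60] [ 398. -285.   10.] [ 552. -110.  260.]
[ 29 216  87  85] [260. 493.  10.] [500. 700.  66.]
[464 235  88  74] [ 266. -700.   10.] [ 454. -532.  119.]
[176 237  22  18] [395. 243.  10.] [445. 291.  64.]
[117 244  48  14] [384. 339.  10.] [425. 467.  56.]
[156 294  24  18] [232. 285.  10.] [281. 346.  37.]
[356 298  14  26] [ 212. -255.   11.] [ 279. -221.   38.]
[  0 350  30  18] [150. 538. 206.] [175. 583. 348.]
top0 468 x at y=0 [1.13523839e-01 6.57862074e+02] yaw -6.476708619065765 z90 171.77309867068078 -175.7412209067873 211.32233356916953
  hi 46 [681.  200.8 179.3]
  hi 20 [650.9 162.1 179.8]
  hi 7 [644.1  58.4 186.4]
  hi 5 [ 649.9 -116.1  175.4]
  hi 47 [ 639.6 -165.8  178.6]
  hi 5 [642.4 171.5 175.3]
  hi 8 [622.7  81.9 181.7]
  hi 5 [619.9  63.4 176.1]
scene0 468 x at y=0 [1.09274361e-01 6.62995335e+02] yaw -6.236216238404821 z90 171.7482514410291 -179.84590418219352 209.01426972494556
  hi 27 [652.8 158.3 178.2]
  hi 10 [626.2  79.  178.3]
  hi 39 [686.  198.1 178.1]
  hi 11 [648.9  55.7 182.4]
  hi 5 [683.2 149.  174.9]
  hi 7 [667.5  62.7 175.5]
  hi 5 [ 640.9 -123.3  174.8]
  hi 43 [ 643.5 -169.4  177.7]
(265.6, array([-6.61759187e-01, -2.46031814e-01,  1.73698641e+00, -4.44089210e-16,
        1.65063806e+00,  9.85831627e-01])) [ 440.21966264 -199.57031735  379.86849608]
```

View pics/w1.png

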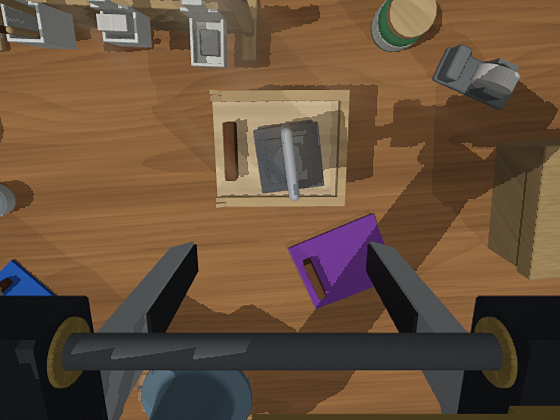

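The wrist view shows the box at (280,148), the bail at about (290,160) and the pull bar at (230,150). I'll measure them from depth in this view and compare with the other two cameras.

```bash
cat >> h.py <<'E'
def near(P,cx,cy,r,z0,z1): return (abs(P[...,0]-cx)<r)&(abs(P[...,1]-cy)<r)&(P[...,2]>z0)&(P[...,2]<z1)
def bail(n='wrist',cx=475,cy=-208,zb=251,save=None):
    c=cam(n,save);P=pts(c);m=near(P,cx,cy,100,zb-9,zb+10)
    q=P[m];return len(q),rect(q),np.percentile(q[:,2],[50,95]).round(1)
E
python3 - <<'E'
from h import *
c=load('w1');P=pts(c);z=P[...,2];I=c['img'].astype(int)
m=near(P,475,-200,110,120,131);print('rim',m.sum(),rect(P[m]),np.median(z[m]))
m=near(P,475,-208,100,242,262);print('bail',m.sum(),rect(P[m]),np.median(z[m]))
m=near(P,475,-208,100,190,224);print('roof',m.sum(),rect(P[m]),np.median(z[m]))
m=near(P,475,-150,45,137,150)&(I[...,0]>I[...,2]+12)&(I[...,0]<140);print('pull',m.sum(),rect(P[m]),np.median(z[m]))
E
```

```text
rim 3785 (array([ 475.5, -199.6]), array([166.1, 144.5]), 86.08) 125.74138837492308
bail 808 (array([ 474.3, -209.4]), array([64.9, 10. ]), 3.06) 254.97059571315137
roof 3424 (array([ 474.7, -209.3]), array([67.6, 65.9]), 3.13) 202.63623706645575
pull 691 (array([ 478.5, -156.3]), array([48.1, 68.7]), 85.59) 141.714496643789
```

```bash
python3 - <<'E'
from h import *
p=[474.5,-209.4]; d,q=rotnear(93.1,[*p,330]); print(d,q)
arm.movep([*p,330],down(d))
print(bail(save='w2'))
arm.gripper_to(50)
arm.line_to([*p,234],vel=100); s=arm.observe();print(s['eef_pos'],s['wrist_force'])
arm.gripper_to(0); s=arm.observe();print(s['width'],s['finger_force'],s['wrist_force'])
if s['width']>7:
    z0=s['eef_pos'][2]
    arm.line_to([*p,300],vel=80); arm.line_to([*p,340],vel=150)
    s=arm.observe();print(s['width'],s['wrist_force'],s['time'])
    arm.movep([420,140,230],down(d)); 
    t=arm.line_to([420,140,z0-110],vel=80); 
    t=arm.line_to([420,140,z0-122],vel=15,threshold=2.5); s=arm.observe();print(t,s['eef_pos'],z0,s['wrist_force'],s['time'])
E
```

```text
273.1 [-6.34445496e-01 -1.45602330e-01  1.73862150e+00 -4.44089210e-16
  1.54857348e+00  8.82245624e-01]
(1038, (array([ 474.7, -209.5]), array([64.7,  9.9]), 3.29), array([254.9, 256.4]))
[ 474.93898284 -209.70750692  234.89099944] [ 0.0016453  -1.29600031 -0.30888641]
9.12559993936382 29.999966025352478 [-0.0144493  -0.13631464 -0.17966718]
9.243623657207817 [-0.39883391  0.25264893 -4.58712959] 7.8
True [420.25786488 140.28292725 118.00524091] 233.99455119637787 [0.67496856 1.02500924 4.28755805] 11.1583
```

```bash
cat >> h.py <<'E'
def pull(cx,cy,ztop,r=60,n='wrist',save=None):
    c=cam(n,save);P=pts(c);m=near(P,cx,cy,r,ztop-5,ztop+6);q=P[m]
    return len(q),rect(q),np.percentile(q[:,2],[50,95]).round(1)
E
python3 - <<'E'
from h import *
arm.gripper_to(45); arm.line_to([420,140,240],vel=150)
p=[450,-140,300]; d,q=rotnear(85.7,p);print(d)
arm.movep(p,down(d))
print(pull(480,-140,142,48,save='w3'),pull(480,-140,142,48,'top',save='t3'),pull(480,-140,142,48,'scene'))
c=load('w3');P=pts(c)
m=near(P,475,-200,110,120,131);print('rim',m.sum(),rect(P[m]))
m=near(P,475,-200,95,108,119);print('lid',m.sum(),rect(P[m]),np.median(P[m][:,2]))
c=load('t3');P=pts(c);m=near(P,420,140,80,60,150);print('lantern',rect(P[m]))
E
```

```text
265.7
(991, (array([ 479.9, -139.3]), array([13. , 68.3]), 85.41), array([141.8, 143. ])) (9, (array([ 445.9, -137.6]), array([ 6.2, 12.7]), 36.99), array([139.6, 143.6])) (86, (array([ 482.1, -141.2]), array([13.5, 70.5]), 85.99), array([141.3, 145.1]))
rim 5588 (array([ 475. , -199.7]), array([166.6, 143.3]), 85.88)
lid 16103 (array([ 478.7, -195.5]), array([158.2, 127.6]), 85.63) 115.79952021961748
lantern (array([418.8, 141.6]), array([67.4, 64.8]), 2.25)
```

View pics/w3.png

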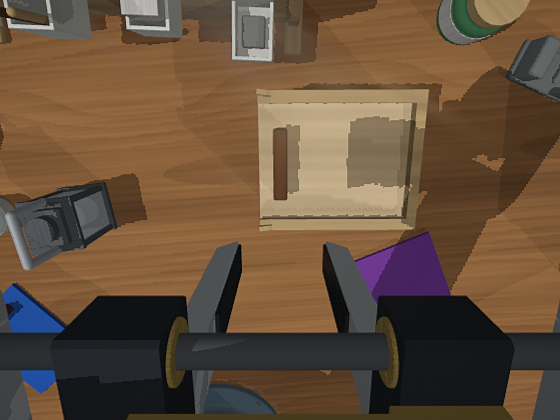

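```bash
python3 - <<'E'
from h import *
p=np.array([479.9,-139.3,0]);d=down(265.75);u=np.array([np.sin(np.radians(4.2)),np.cos(np.radians(4.2)),0])
arm.movep(p+[0,0,200],d)
arm.line_to(p+[0,0,122.5],vel=100);print(arm.observe()['eef_pos'],arm.observe()['wrist_force'])
arm.gripper_to(0);s=arm.observe();print(s['width'],s['wrist_force'],s['eef_pos'])
assert s['width']>10
arm.line_to(p+[0,0,124],vel=30);s=arm.observe();print(s['wrist_force'])
t=arm.line_to(p+u*20+[0,0,124],vel=40,threshold=12);s=arm.observe();print(t,s['wrist_force'],s['eef_pos'])
if not t:
    t=arm.line_to(p+u*172+[0,0,124],vel=70,threshold=15);s=arm.observe();print(t,s['wrist_force'],s['eef_pos'],s['width'],s['time'])
    if not t:
        arm.line_to(p+u*172+[0,0,25],vel=90)
        t=arm.line_to(p+u*172+[0,0,8],vel=15,threshold=3);s=arm.observe();print(t,s['wrist_force'],s['eef_pos'])
        arm.gripper_to(45); arm.line_to(p+u*172+[0,0,260],vel=200)
        s=arm.observe();print(s['wrist_force'],s['time'])
E
```

```text
[ 480.47201104 -139.63039296  123.33788558] [ 0.32434834 -0.86156144 -0.16223204]
13.738233329619314 [-0.78249618 -0.26334389  0.51889938] [ 479.99754895 -139.36105405  122.67223566]
[-0.26174734  0.57040162 -0.79444516]
False [ 0.79262387 -0.24463039 -0.92036636] [ 481.43601061 -119.25045892  124.05684313]
False [-0.09419473 -0.16598166 -1.03877501] [492.50661068  32.02232262 123.99159367] 13.734934533664866 19.3583
True [-1.11838584  0.31938765  4.6483305 ] [492.36046116  32.26576775  12.64703256]
[-1.43763509  0.02655594  0.30290735] 23.4667
```

```bash
python3 - <<'E'
from h import *
p=[410,-195,300]; arm.movep(p,down(265.75)); c=cam('wrist','w4');P=pts(c)
p=[460,-195,300]; arm.movep(p,down(265.75)); c2=cam('wrist','w4b');P2=pts(c2)
a=np.radians(-4.2);ex=np.array([np.cos(a),np.sin(a)]);ey=np.array([-np.sin(a),np.cos(a)])
for Q in(P,P2):
    L=Q[...,:2]-[475.2,-199.6];lx,ly=L@ex,L@ey
    for name,z0,z1 in(('hook',92,107),('rim',64,77)):
        m=(abs(lx)<56)&(abs(ly)<76)&(Q[...,2]>z0)&(Q[...,2]<z1)
        k,l,st,ce=cv2.connectedComponentsWithStats(m.astype(np.uint8))
        for i in range(1,k):
            if st[i,4]>80:
                mm=l==i;print(name,st[i,4],[round(v,1) for v in(lx[mm].min(),lx[mm].max(),ly[mm].min(),ly[mm].max(),np.median(Q[...,2][mm]))])
print(rotnear(-4.2,[490,-200,150]),rotnear(-6.5,[660,80,200]), rotnear(-6.5,[660,-80,200]))
E
```

```text
hook 296 [np.float64(-55.3), np.float64(55.5), np.float64(72.8), np.float64(73.7), np.float64(99.8)]
hook 297 [np.float64(-55.8), np.float64(55.8), np.float64(-73.2), np.float64(-72.3), np.float64(99.6)]
hook 442 [np.float64(-5.0), np.float64(17.8), np.float64(-57.8), np.float64(-37.6), np.float64(100.7)]
hook 441 [np.float64(-13.1), np.float64(9.7), np.float64(39.3), np.float64(59.7), np.float64(100.9)]
rim 200 [np.float64(-55.2), np.float64(55.9), np.float64(72.8), np.float64(73.8), np.float64(70.8)]
rim 211 [np.float64(-55.4), np.float64(55.7), np.float64(-73.1), np.float64(-72.3), np.float64(70.8)]
rim 337 [np.float64(-42.8), np.float64(-2.6), np.float64(-67.3), np.float64(-26.7), np.float64(70.6)]
rim 331 [np.float64(-50.0), np.float64(-10.4), np.float64(29.4), np.float64(69.6), np.float64(70.5)]
hook 250 [np.float64(-55.9), np.float64(55.8), np.float64(72.9), np.float64(73.8), np.float64(99.6)]
hook 281 [np.float64(-55.9), np.float64(56.0), np.float64(-73.3), np.float64(-72.2), np.float64(99.8)]
hook 423 [np.float64(-5.0), np.float64(18.7), np.float64(-57.8), np.float64(-37.4),
[... 153 characters left out ...]
float64(55.3), np.float64(72.9), np.float64(73.7), np.float64(70.5)]
rim 199 [np.float64(-55.6), np.float64(55.6), np.float64(-73.1), np.float64(-72.2), np.float64(70.7)]
rim 352 [np.float64(-42.4), np.float64(-2.1), np.float64(-67.5), np.float64(-26.8), np.float64(70.5)]
rim 335 [np.float64(-50.2), np.float64(-10.2), np.float64(29.7), np.float64(69.5), np.float64(70.6)]
(-4.2, array([-6.01918490e-01,  2.03640654e-02,  1.91209894e+00, -4.44089210e-16,
        1.20912965e+00, -5.28614661e-01])) (-6.5, array([-0.04956308,  0.28335169,  1.52189318,  0.        ,  1.33634778,
        0.06388332])) (-6.5, array([-0.29081041,  0.28335169,  1.52189318,  0.        ,  1.33634778,
       -0.17736401]))
```

View pics/w4b.png

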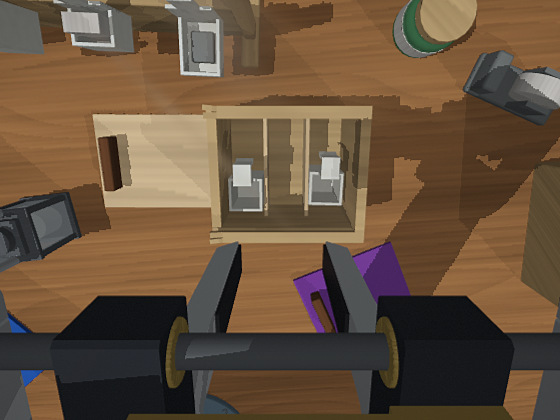

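```bash
python3 - <<'E'
from h import *
a=np.radians(-6.5);ex=np.array([np.cos(a),np.sin(a)]);ey=np.array([-np.sin(a),np.cos(a)])
for j,p in enumerate(([560,15,350],[600,15,330])):
    arm.movep(p,down(263.5)); c=cam('wrist','w5_%d'%j);P=pts(c);I=c['img'].astype(int)
    L=P[...,:2]-[662.5,16];lx,ly=L@ex,L@ey;z=P[...,2]
    # bar pixels: high strip at bar height
    m=(abs(lx)<20)&(abs(ly)<175)&(z>160)&(z<172)
    for _ in range(3):
        f=np.polyfit(ly[m],lx[m],1); m&=abs(lx-np.polyval(f,ly))<7
    print('bar',f,m.sum(),np.percentile(z[m],[5,50,95]),'lx range',np.percentile(lx[m],[2,98]))
    for y in(1,-1):
        m=(abs(lx)<25)&(abs(ly-185*y)<30)&(z>174)&(z<186);print('post',m.sum(),lx[m].mean(),ly[m].min(),ly[m].max(),lx[m].min(),lx[m].max())
    m=(abs(lx)<14)&(abs(ly)<170)&(z>170.6)&(z<178)
    k,l,st,ce=cv2.connectedComponentsWithStats(m.astype(np.uint8))
    for i in range(1,k):
        if st[i,4]>40: q=l==i;print('crown',st[i,4],lx[q].min(),lx[q].max(),ly[q].min(),ly[q].max(),np.median(z[q]))
    m=(lx<-8)&(lx>-60)&(abs(ly)<170)&(z>120)
    k,l,st,ce=cv2.connectedComponentsWithStats(m.astype(np.uint8))
    for i in range(1,k):
        if st[i,4]>40: q=l==i;print('holder',st[i,4],lx[q].min(),lx[q].max(),ly[q].min(),ly[q].max(),z[q].max())
E
```

```text
bar [-0.00105621 -0.923322  ] 3038 [166.39107598 169.14104491 171.43079739] lx range [-5.28781284  4.23299498]
post 389 -0.7529880548030704 178.03660475925705 196.02037146871814 -11.134303669168737 9.958541635707741
post 380 -0.6748861523863812 -194.941055317406 -176.74053193472506 -11.46580709200458 10.490212437454172
crown 502 -13.727383372722102 7.642242390739716 132.1589508585862 155.00135545551043 172.82794948951988
crown 493 -13.816564348436767 7.591304244328134 39.8239602769506 62.30483717711 172.67288836913963
crown 494 -13.922235673953834 7.480216890109502 -56.153116333886686 -35.538336784289996 172.71131039550457
crown 490 -13.985697173176733 7.4044623406591 -152.21293870365312 -131.06235953424363 172.57684086181072
holder 1189 -40.95342361158786 -8.019324768473776 122.20635281746623 163.15434988327956 183.3287741579864
holder 937 -50.753753161373794 -8.044142965147818 30.12691387162629 70.53536604807579 184.7910087131852
holder 874 -44.04075390417253 -8.169688611181751 -66.24897952508968 -26.149632410228186 174.04498036068634
holder 268 -15.868708660412072 -8.2875474856505
[... 745 characters left out ...]
2799709 -56.17022448193078 -36.13747754593587 172.67042134588831
crown 513 -13.824470485361118 7.581760563091056 -152.3022706411102 -131.44057092915668 172.51011958826393
holder 1398 -41.13797242611714 -8.246378945977781 122.2022650589294 162.5105148630434 183.38668819520348
holder 1229 -51.140593813814 -8.502717593730337 30.156552489784474 70.36545750766243 193.42209475083558
holder 952 -43.26885928670485 -8.639047558847041 -66.08238909540422 -26.134142512835503 174.50173440576907
holder 352 -15.915508144300855 -8.0177454446844 -152.14144557456353 -121.74107761606857 174.09880675490245
holder 51510 -59.99726085844901 -26.796969337522807 -84.34858148107767 64.4556663001432 454.24158767890754
```

View pics/w5_0.png

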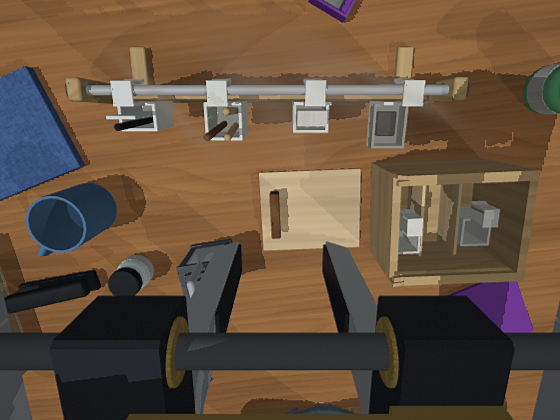

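Wrist view: holders are at u ≈ 125, 225, 315 and 390, with free gaps at rail y ≈ +96, +2 and −94. Only two cups are present, in the outer cells. I'll use the −94 and +2 gaps and start with the −y cup.

```bash
cat >> h.py <<'E'
def fr(o,deg,l):
    a=np.radians(deg);return np.array([o[0]+np.cos(a)*l[0]-np.sin(a)*l[1],o[1]+np.sin(a)*l[0]+np.cos(a)*l[1]])
BOX=(475.2,-199.6);BY=-4.2;RAIL=(662.5,16);RY=-6.5
def pick(l):
    p=fr(BOX,BY,l)
    arm.movep([*p,240],down(BY)); arm.gripper_to(42)
    t=arm.line_to([*p,79],vel=100,threshold=6);s=arm.observe();print('down',t,s['eef_pos'],s['wrist_force'])
    if t: return False
    arm.gripper_to(0);s=arm.observe();print('grip',s['width'],s['finger_force'],s['wrist_force'],s['eef_pos'])
    if s['width']<20: return False
    arm.line_to([*p,110],vel=40);arm.line_to([*p,310],vel=180);s=arm.observe();print('lift',s['width'],s['wrist_force'],s['time']);return True
def hang(l):
    p=fr(RAIL,RY,l)
    arm.movep([*p,310],down(RY)); arm.line_to([*p,215],vel=150); arm.dwell(.3)
    t=arm.line_to([*p,148],vel=40,threshold=4);s=arm.observe();print('hang',t,s['eef_pos'],s['wrist_force'],s['torque'],s['time'])
E
python3 - <<'E'
from h import *
if pick((6.6,-47.6)): hang((-2.6,-94))
cam('scene','s6')
E
```

```text
down False [ 478.71015059 -247.88932083   79.6600929 ] [-0.71565611 -0.3650825  -0.07492874]
grip 23.61831839546235 29.889170452952385 [-0.5345788   0.60777324  2.53998541] [ 478.29028847 -247.58512647   79.27157686]
lift 23.85451644545317 [ 0.32033074 -0.08281522 -2.11507779] 32.7
hang True [649.1823713  -77.05175214 151.20968552] [-0.61206333  0.5045993   4.63446834] [-0.03510506  0.11849329  0.03695429] 36.1917
```

```bash
cat >> h.py <<'E'
def rel():
    arm.gripper_to(40);arm.dwell(.3);s=arm.observe();p=s['eef_pos'];print('rel',s['wrist_force'])
    arm.line_to([p[0],p[1],300],vel=120);print(arm.observe()['wrist_force'],arm.observe()['time'])
E
python3 - <<'E'
from h import *
rel()
if pick((-1.4,49.5)): hang((-2.6,2)); rel()
arm.movep([560,15,350],down(263.5)); cam('wrist','w7')
E
```

```text
rel [ 0.30728812 -0.82025418 -0.25716335]
[-0.23010186 -0.82904753  0.60630834] 38.4333
down False [ 477.89434102 -150.39221067   79.63869507] [ 0.04997004  0.02963995 -0.7524959 ]
grip 23.70399544051003 29.944558292627335 [-1.89589378  0.66374525  2.29367781] [ 477.41611849 -150.18779484   79.24424594]
lift 23.806473934632155 [-0.00202649 -0.55560835 -1.28816704] 43.8583
hang True [660.05957155  18.28260953 151.28144337] [-0.53961326 -0.11809014  5.44474322] [-0.03886164  0.10906405  0.01672295] 47.3667
rel [ 0.22460502 -0.09330083  0.40122177]
[ 0.08314028 -0.43639803  0.66241182] 49.5583
```

View pics/w7.png

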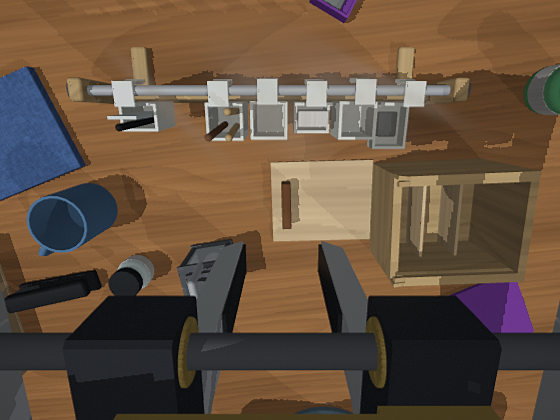

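Both cups hang, the box is empty, and the lid has been bumped (pull bar now at (286,205)). Measure it again.

```bash
python3 - <<'E'
from h import *
arm.movep([440,0,280],down(265)); 
print(pull(490,10,32,80,save='w8'))
arm.movep([400,0,300],down(265)); 
print(pull(490,10,32,80,save='w8b'))
for n in('w8','w8b'):
    P=pts(load(n));m=near(P,485,-30,130,3,10);print('plate',m.sum(),rect(P[m]),np.median(P[m][:,2]))
    m=near(P,475,-200,120,120,131);print('rim',m.sum(),rect(P[m]))
c=cam('top','t8');P=pts(c);m=near(P,420,140,80,60,150);print('lantern',rect(P[m]))
E
```

```text
(700, (array([506.,  15.]), array([13.6, 69.3]), 84.55), array([31.7, 33.3]))
(659, (array([506.1,  15.2]), array([13.6, 68.2]), 84.71), array([31.8, 33.1]))
plate 11744 (array([503.7, -39.6]), array([271.4, 148.6]), 77.4) 5.838173848869815
rim 4755 (array([ 475.8, -198.2]), array([165. , 144.4]), 86.14)
plate 11401 (array([485.2, -31.9]), array([257.8, 256. ]), 0.09) 5.8576281842400135
rim 5772 (array([ 475.3, -199.5]), array([167.1, 144.8]), 85.97)
lantern (array([416.3, 144.2]), array([89.3, 11.8]), 48.6)
```

View pics/w8.png

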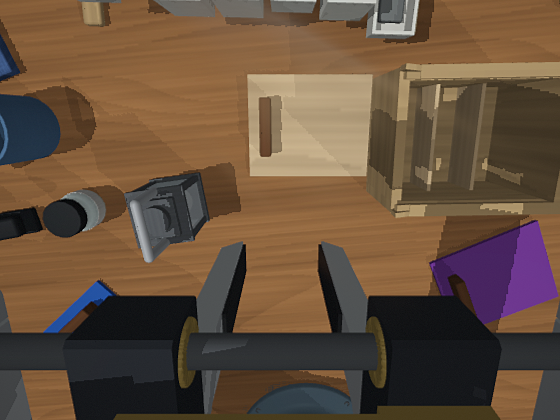

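```bash
python3 - <<'E'
from h import *
p=np.array([506,15.1])
arm.movep([*p,120],down(264.6)); 
arm.line_to([*p,30],vel=100)
t=arm.line_to([*p,12.7],vel=40,threshold=4);s=arm.observe();print(t,s['eef_pos'],s['wrist_force'])
arm.gripper_to(0);s=arm.observe();print(s['width'],s['wrist_force'],s['eef_pos']);z0=s['eef_pos'][2]
assert s['width']>12
arm.line_to([*p,z0+4],vel=20);arm.line_to([p[0]+1,p[1]+15,z0+10],vel=40)
q=fr(BOX,BY,(0,59+180))
arm.line_to([*q,150],down(265.8),vel=80); arm.line_to([*q,124.2],vel=60);arm.dwell(.3)
s=arm.observe();print(s['eef_pos'],s['wrist_force'],q,s['time'])
c=cam('scene','s9');c=cam('wrist','w9');P=pts(c)
m=near(P,485,0,130,112,121);print('lid',m.sum(),rect(P[m]),np.median(P[m][:,2]))
# left/right plate edges in box frame
a=np.radians(BY);L=P[...,:2]-np.array(BOX);lx=L@[np.cos(a),np.sin(a)];ly=L@[-np.sin(a),np.cos(a)]
for y in range(100,260,20):
    k=(abs(ly-y)<6)&(P[...,2]>112)&(P[...,2]<121)&(abs(lx)<90)
    if k.sum()>20: print(y,lx[k].min().round(1),lx[k].max().round(1),P[k][:,2].mean().round(1))
E
```

```text
False [505.88130842  15.12708222  12.4771823 ] [ 0.82460656 -0.2948187  -0.74621581]
13.689594792211425 [ 0.43901756 -0.00194722  0.93177652] [506.16078385  15.05054525  12.8612609 ]
[492.97397648  38.73489881 124.56566985] [-0.12947557 -0.31927871 -0.79186767] [492.70392911  38.75816006] 58.6083
lid 41342 (array([527.6, -19.2]), array([154.8, 184. ]), 86.01) 117.38602921974517
120 -52.6 63.0 117.3
140 -52.1 63.0 117.3
160 -44.3 63.0 117.3
180 -26.5 63.0 117.4
200 -26.6 62.9 117.4
220 -9.9 62.9 117.5
240 33.4 62.9 117.5
```

View pics/w9.png

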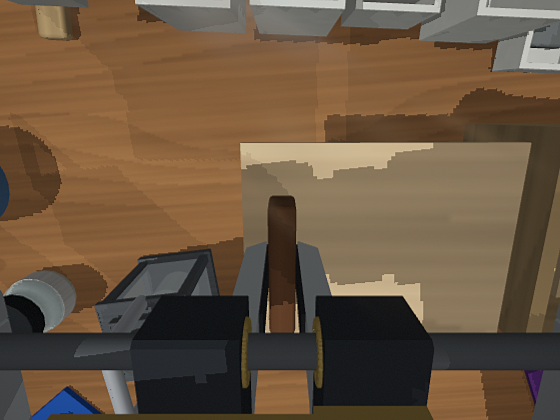

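The lid's +x edge sits at box x = +63.0 along its whole length, so it is centred and square. Insert it.

```bash
python3 - <<'E'
from h import *
P=lambda s,z:[*fr(BOX,BY,(0,59+s)),z]
ok=True
for s_,v in((145,60),(110,30),(12,70)):
    t=arm.line_to(P(s_,124.2),vel=v,threshold=8);s=arm.observe();print(s_,t,s['eef_pos'],s['wrist_force'],s['torque'])
    if t: ok=False;break
if ok:
    t=arm.line_to(P(-4,124),vel=15,threshold=8);s=arm.observe();print('home',t,s['eef_pos'],P(0,0),s['wrist_force'],s['width'],s['time'])
E
```

```text
145 False [490.13187371   3.74822217 124.19696315] [-0.13908946  0.57303493 -0.83112508] [0.06718121 0.1195963  0.04980645]
110 False [487.56521483 -30.91193074 124.18228353] [-0.40994047  0.1321463  -1.28911486] [ 0.05991724  0.17912049 -0.00054874]
12 False [ 480.39619781 -128.44413363  124.17103279] [ 1.0735641  -0.77986272 -0.60277219] [ 0.04573986  0.16515198 -0.03823809]
home True [ 478.93421673 -140.41171205  123.32231106] [np.float64(479.5210536305303), np.float64(-140.75844584375696), 0] [ 0.66442369 -1.3124533  -0.70874433] 13.731181550548595 63.1333
```

```bash
python3 - <<'E'
from h import *
P=lambda s,z:[*fr(BOX,BY,(0,59+s)),z]
arm.line_to(P(0.5,122.9),vel=15)
t=arm.line_to(P(-4,122.9),vel=8,threshold=12);s=arm.observe();print('home',t,s['eef_pos'],s['wrist_force'],s['width'],s['time'])
arm.gripper_to(45);arm.line_to(P(-2,200),vel=150);print(arm.observe()['wrist_force'])
arm.movep([445,-170,330],down(265.8));c=cam('wrist','w10');Q=pts(c)
print(pull(480,-140,142,48))
L=Q[...,:2]-np.array(BOX);a=np.radians(BY);lx=L@[np.cos(a),np.sin(a)];ly=L@[-np.sin(a),np.cos(a)]
m=(abs(lx)<50)&(abs(ly)<95)&(Q[...,2]>112.5)&(Q[...,2]<120);print('lid y',ly[m].min(),ly[m].max(),np.median(Q[m][:,2]))
m=(abs(lx)<50)&(abs(ly)<95)&(Q[...,2]>121)&(Q[...,2]<131);print('rim y',ly[m].min(),ly[m].max())
m=near(Q,420,140,90,60,150);print('lant',m.sum())
arm.movep([400,130,320],down(265.8));print(bail(cx=420,cy=140,zb=135,save='w11'),arm.observe()['time'])
E
```

```text
home True [ 479.11484992 -140.50838149  122.91350519] [-0.75403321  1.94563731  3.65461123] 13.698451255143556 63.7917
[-0.45042956 -0.97298922 -0.86283439]
(891, (array([ 479.4, -140.5]), array([14.1, 69. ]), 85.84), array([141.7, 143.1]))
lid y -73.34941774026765 81.4509550463689 115.84781701776967
rim y -83.03424157559749 52.423462592549534
lant 3879
(575, (array([420.1, 140.4]), array([65.8, 10.1]), 3.1), array([138.9, 140.5])) 67.0417
```

View pics/w10.png

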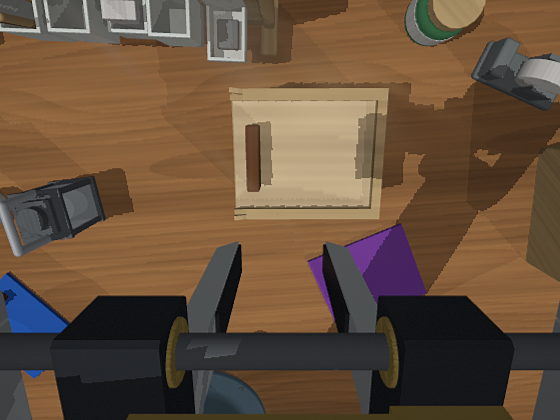

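The lid is home (edges at box y −73.3 and +81.4, against −73/+81 expected). Return the lantern.

```bash
python3 - <<'E'
from h import *
d=down(273.1);p=[420.1,140.4]
arm.movep([*p,240],d);arm.gripper_to(50);arm.line_to([*p,118.3],vel=120);arm.gripper_to(0)
s=arm.observe();print(s['width'],s['eef_pos'],s['wrist_force']);assert s['width']>7
z0=s['eef_pos'][2];arm.line_to([*p,170],vel=60);arm.line_to([*p,340],vel=180)
q=[474.5,-209.4];arm.movep([*q,330],d);arm.line_to([*q,z0+126],vel=120);arm.dwell(.3)
t=arm.line_to([*q,z0+110],vel=12,threshold=2.5);s=arm.observe();print(t,s['eef_pos'],s['wrist_force'])
arm.gripper_to(45);arm.line_to([*q,340],vel=150)
arm.movep([440,-60,420],down(265.8));cam('wrist','w12')
arm.movep([154,631,250],down(263));c=cam('top','t12');cam('scene','s12');P=pts(c)
m=near(P,474,-209,80,190,224);print('lantern roof',rect(P[m]))
m=near(P,474,-209,80,242,262);print('bail',rect(P[m]))
# bystander check: height map vs the start
P0=pts(load('top0'));D=abs(P[...,2]-P0[...,2])>12
k,l,st,ce=cv2.connectedComponentsWithStats(D.astype(np.uint8))
print([(list(map(int,st[i])),P[l==i].mean(0).round()) for i in range(1,k) if st[i,4]>25]);print(arm.observe()['time'])
w=load('s12')['img'][190:330,170:420,::-1];cv2.imwrite('pics/s12c.png',cv2.resize(w,None,fx=3,fy=3))
E
```

```text
8.730257829077912 [420.11968168 140.30453163 118.34012315] [0.38626228 0.03353816 0.20981675]
True [ 474.55457399 -209.30780297  234.32571618] [ 0.99447799 -0.40583415  5.04759121]Traceback (most recent call last):
  File "<stdin>", line 10, in <module>
station.MotionError: the arm cannot take that pose within its joint ranges
```

View pics/w12.png

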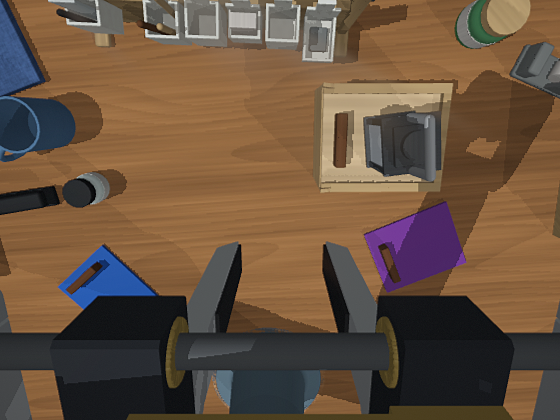

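The lantern stands on the closed lid and all six items hang on the rail. I'll retreat to the start joints and run the final check.

```bash
python3 - <<'E'
from h import *
arm.goto_joints([1.157,0.245,1.558,0,1.339,-0.174])
c=cam('top','t12');cam('scene','s12');P=pts(c)
m=near(P,474,-209,80,190,224);print('lantern roof',rect(P[m]))
m=near(P,474,-209,80,242,262);print('bail',rect(P[m]))
P0=pts(load('top0'));D=abs(P[...,2]-P0[...,2])>12
k,l,st,ce=cv2.connectedComponentsWithStats(D.astype(np.uint8))
print([(list(map(int,st[i])),P[l==i].mean(0).round()) for i in range(1,k) if st[i,4]>15]);print(arm.observe()['time'])
w=load('s12')['img'][190:330,170:420,::-1];cv2.imwrite('pics/s12c.png',cv2.resize(w,None,fx=3,fy=3))
E
```

```text
lantern roof (array([ 472.3, -208. ]), array([66.8, 66.4]), 3.33)
bail (array([ 473.5, -207.8]), array([64.9, 10.2]), 2.36)
[([268, 147, 8, 4, 21], array([668.,  17., 172.])), ([304, 152, 8, 3, 20], array([657., -78., 173.])), ([262, 154, 17, 25, 318], array([634.,  22., 117.])), ([297, 158, 17, 24, 302], array([624., -73., 116.])), ([0, 349, 30, 19, 248], array([104., 717.,  51.]))]
80.3417
```

View pics/s12c.png

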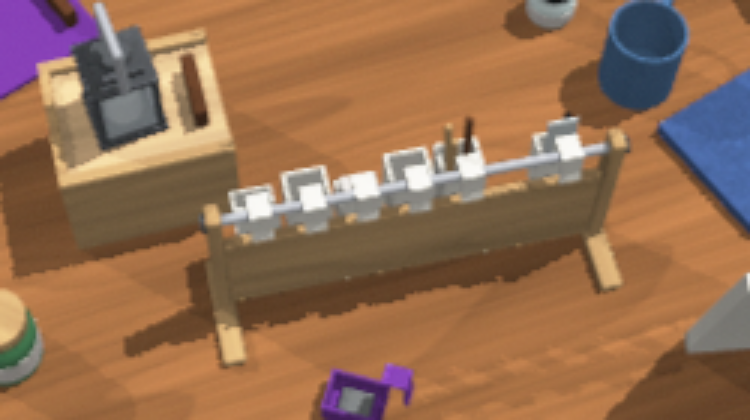

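The picture shows six hooks over the bar, with the box closed and the lantern upright on it. Compared with the start, the height map differs only at the two new cups and at the arm's edge of the view.

```bash
python3 -c "
from station import arm
print(arm.hand_in())"
```

```text
the job is handed in; nothing more can be done
None
```

The job is handed in: both cups that were in the box now hang in free gaps on the rail, the lid is fully home with the lantern upright on it, and a before/after height check showed nothing else on the desk moved.

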